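# Push the lint screen out for pick-up

## Task

A flat lint screen lies on the low stand on the closed middle washer. Without picking it up, push it with your fingertips over the stand towards yourself until its whole grip tab sticks out past the stand's near edge but none of the frame does: the step where grip meets frame should lie right over the edge, and the grip should point straight out, square to that edge. Leave the tin and the coin roll that lie on the stand where they are.

Things in the scene. Friction and masses are not known exactly. Their poses are not given: they have to be found in the camera images.
- stand: low plywood stand, fixed, 250 mm deep (its x) by 360 mm wide (its y), its flat top 40 mm above the washer lid. Origin: centre of its underside, on the lid; x points away from the robot (turned at most about 12 degrees), z up
- stand_edge (a point): middle of the stand's near top edge, at the height of the stand's top; same axes as the stand: x points inward over the stand, square to the edge, y along the edge
- lint_screen: loose flat grey lint screen, about 0.22 kg, flat on the stand: solid frame with wire mesh, 95 (its x) x 120 (y) x 9 mm thick; on its -x side, towards the robot, a flat ribbed grip tab 42 long, 96 wide, 6 thick. Origin: centre of the frame's underside; the straight rear side lies at x +47.5. Starts up to 20 degrees askew, grip wholly on the stand; stops at once when no longer pushed
- screen_step (a point): middle of the step where grip and frame meet, on the screen's underside, 47.5 mm to -x of the screen's origin; same axes as the screen
- washer_tin: small round red and white tin, 62 mm across, 24 mm high, loose on the stand beside the screen, at its left or right. Origin: centre of its underside
- coin_roll: plain paper coin roll, 68 mm long (its y), 25 mm thick, loose on the stand at the other side of the screen. Origin: centre of its underside

How it is judged:
At the end, for the whole second after the job is handed in: The lint screen lies flat and still on the stand, the step between grip and frame within 8 mm of the stand's near edge, the grip square to that edge within 8 degrees, the frame within the stand's width (x of screen_step in the frame of stand_edge between -0.008 and 0.008 m and y of screen_step in the frame of stand_edge between -0.11 and 0.11 m and angle between the x axis of lint_screen and the x axis of stand_edge, either way round below 0.14 rad and z of lint_screen in the frame of stand_edge between -0.004 and 0.004 m and angle between lint_screen's own z axis and vertical below 0.06 rad and linear speed of lint_screen below 0.01 m/s); the robot touches nothing.
It fails at once if the lint screen is lifted off the stand (z of lint_screen in the frame of stand_edge above 0.015 m).
It fails at once if the lint screen is tipped up (angle between lint_screen's own z axis and vertical above 0.2 rad).
It fails at once if the tin is moved by more than 12 mm (distance of washer_tin from where it was at the start of the episode above 0.012 m).
It fails at once if the coin roll is moved by more than 12 mm (distance of coin_roll from where it was at the start of the episode above 0.012 m).
It also fails if it takes over 40 s, if anything falls off the work surface, if the arm or the gripper's body presses on something with over 40 N, if the wrist force passes 120 N, or if a joint passes its speed limit or range.

## Robot

A 6-joint arm with a two-finger parallel gripper is mounted at the origin on a cart in front of the work surface, level with it; the furniture and walls round the work are solid. World frame = base frame: x ahead of the robot, y to its left, z up, the work surface at z = 0. Lengths are in m, angles in rad, forces in N, time in s.
With the tool pointing down it reaches from about 0.425 to 0.95 m from the base axis. Payload 3.5 kg.
Tool frame: the origin (TCP) lies at the very end of the fingers, on their centre line; the grasp point (between the pads) lies 19 mm behind it (ctrl.grip_point_offset is the distance from the TCP to the grasp point, in m); z points along the fingers, y is the line along which they close (so a half turn about z gives the same grasp; the last joint's range is limited). The gripper opens to 85 mm and grips with 20 to 120 N. Pads are 22 mm wide; open, the fingers measure 114 mm over their backs; the gripper's body (76 mm by 85 mm) begins 54 mm behind the grasp point. The pads swing forward as they close: fully open they stand 13 mm farther back than shut.
Start: joints at [0.953, 0.286, 1.577, -0, 1.279, -0.15], TCP at [0.304, 0.602, 0.231] pointing down, gripper open.
Joint ranges: [-2.77, 2.77], [-0.9, 2.22], [0.21, 2.48], [-1.53, 4.67], [0.24, 2.81], [-2.84, 2.84]. Speed limits (rad/s): [2.79, 2.79, 3.14, 3.14, 3.14, 3.14].

## Interface

Orientations are given as a unit quaternion [x, y, z, w].
In Python, from plant import ctrl gives the robot as it stands. The module is installed in compiled form; this text tells all that it offers.
- The arm moves only by the shell command python3 -m pendant 'ROWS' [OPENING] [FORCE]. ROWS is JSON, a list of rows, each an object of numbers: "dx", "dy", "dz": the shift along the tool's x, y, z in cm; "twist": the turn about the tool's z in degrees. A call has 1 to 10 rows; each row is the pose to reach, as a shift and turn from the pose commanded when the call began, along the tool's axes at that moment; what a row does not reach only later rows make up. A row lasts 1/8 s, in which the tool goes at most 62.5 mm and 10.7 degrees, less where a joint would pass 70% of its speed; a pose out of reach is approached as far as the arm can. A call with a gripper value outside its range is refused whole. OPENING is the opening in per cent of the stroke, from 0 (shut) to 100 (fully open), set as the call begins (- or left out, the last holds). The fingers move at their own pace and stop on an object; FORCE is the grip in N (left out, the last holds). Time passes only in rows, so rows that repeat a pose let the fingers close. It gives the time, the measured TCP pose, the force, the opening and the grip force at its end, in the units of the state.
- ctrl.get_state(): the state, without advancing time (a new reading comes with each control period).
- ctrl.read_camera(name): name is "scene" or "top" or "wrist"; returns a dict with "img" (384x512x3 uint8, red, green, blue), "depth" (384x512 float32, m along the optical axis (not along the pixel's ray), 0 where there is no reading), "camera_matrix" (3x3 intrinsics, pixels), "xyz" and "rotation" of the camera in the world; the wrist camera has in their place "tool_from_camera" (4x4, takes a point from camera to tool coordinates, whose origin is the TCP and whose axes are the flange's). Camera axes: x right, y up, looking along -z (the intrinsics and any distortion apply to the point x, -y, -z); pixel columns grow to the right and rows downward; lengths in m; the calibration is good to about 2 mm. The wrist camera is an equidistant fisheye: a pixel r from the principal point sees the ray r / f radians off the axis. A picture is of the moment at which its call begins: read the wrist's pose just before it.
- ctrl.sign_off(): hands the job in; it is judged then, once.
The state is a dict: "time": time; "qpos": joint angles; "dq": joint speeds; "joint_efforts": joint torques, N m; "eef_pos": TCP position; "tcp_rot": TCP orientation; "contact_force": force on the tool from outside, world axes, zero at the start; "wrist_torque": the same for the moment, N m; "opening": opening from 0.0 (shut) to 1.0 (fully open); "finger_force": force on a finger pad.
Only numpy, scipy, OpenCV 4.12 (cv2) and the standard library are available. Lean on these libraries where they do the work, as an engineer would, in place of code of your own. Each camera call takes 0.05 s, during which the arm holds its last target. There are 200 camera calls.

## Working session

There is one attempt and no reset: what is moved stays moved. The work goes in short steps, Python scripts to look and compute and a shell command to move; the robot and the scene stay as the last step left them, time stands still between calls to the robot, and variables do not carry over. Pictures are saved under pics/ and viewed, at most 10 in all, crops included, and the job is handed in when it is done.

```bash
mkdir -p pics; cat > h.py <<'E'
import numpy as np, cv2
from plant import ctrl
def snap(cam,name):
    r=ctrl.read_camera(cam); np.savez('/tmp/'+name+'.npz',**r); cv2.imwrite('pics/'+name+'.png',r['img'][:,:,::-1]); return r
def cloud(r):
    K=r['camera_matrix'];v,u=np.mgrid[0:384,0:512];d=r['depth']
    p=np.stack([(u-K[0,2])/K[0,0]*d,-(v-K[1,2])/K[1,1]*d,-d],-1)
    return p@np.array(r['rotation']).T+r['xyz']
E
python3 - <<'E'
from h import *
s=ctrl.get_state();print(s['eef_pos'],s['tcp_rot'])
a=snap('top','t0')
b=snap('scene','s0')
cv2.imwrite('pics/t0b.png',cv2.resize(a['img'][:,:,::-1],(800,600)))
print(a['camera_matrix'],a['xyz'],a['rotation'])
E
```

```text
[0.3039455  0.60196064 0.22994067] [ 2.31752789e-01  9.72774002e-01 -1.08631337e-03 -4.52783185e-04]
[[438.47548996   0.         260.33898833]
 [  0.         438.47548996 193.40312968]
 [  0.           0.           1.        ]] [0.48139682 0.00859698 0.9850211 ] [ 0.04375754 -0.02470383 -0.70503515  0.70738987]
```

View pics/t0b.png

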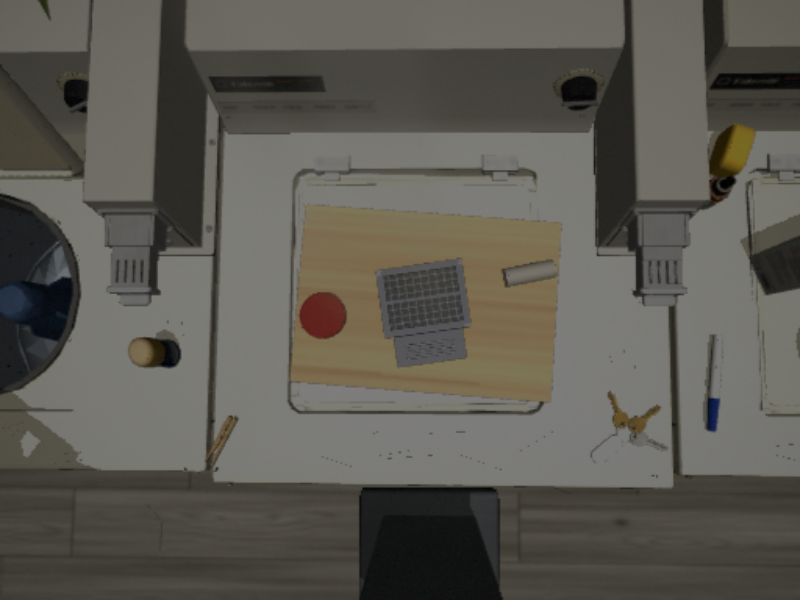

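The picture shows the stand with its near edge from about (291,381) to (551,402), and the screen in the middle at (423,300), grip towards the bottom. The tin is at (323,315) and the coin roll at (530,273). Two tall posts stand left and right.

```bash
sed -i "s/np.array(r\['rotation'\])/Rq(r['rotation'])/; 1a from scipy.spatial.transform import Rotation\nRq=lambda q: Rotation.from_quat(q).as_matrix()" h.py
python3 - <<'E'
from h import *
r=dict(np.load('/tmp/t0.npz'))
c=r['img'][120:270,175:375,::-1]; cv2.imwrite('pics/t0c.png',cv2.resize(cv2.convertScaleAbs(c,alpha=1.5),(800,600),interpolation=cv2.INTER_CUBIC))
P=cloud(r)
for (u,v) in [(200,235),(300,240),(270,190),(205,200),(340,174),(275,220),(80,80),(85,170),(425,100),(425,170),(260,30),(260,70)]: print(u,v,P[v,u].round(3))
E
```

```text
200 235 [0.483 0.163 0.043]
300 240 [ 0.473 -0.051  0.039]
270 190 [0.58  0.013 0.048]
205 200 [0.557 0.151 0.063]
340 174 [ 0.612 -0.134  0.064]
275 220 [0.516 0.003 0.043]
80 80 [0.773 0.372 0.19 ]
85 170 [0.608 0.375 0.145]
425 100 [ 0.732 -0.272  0.19 ]
425 170 [ 0.609 -0.285  0.143]
260 30 [0.874 0.033 0.179]
260 70 [0.846 0.036 0.049]
```

View pics/t0c.png

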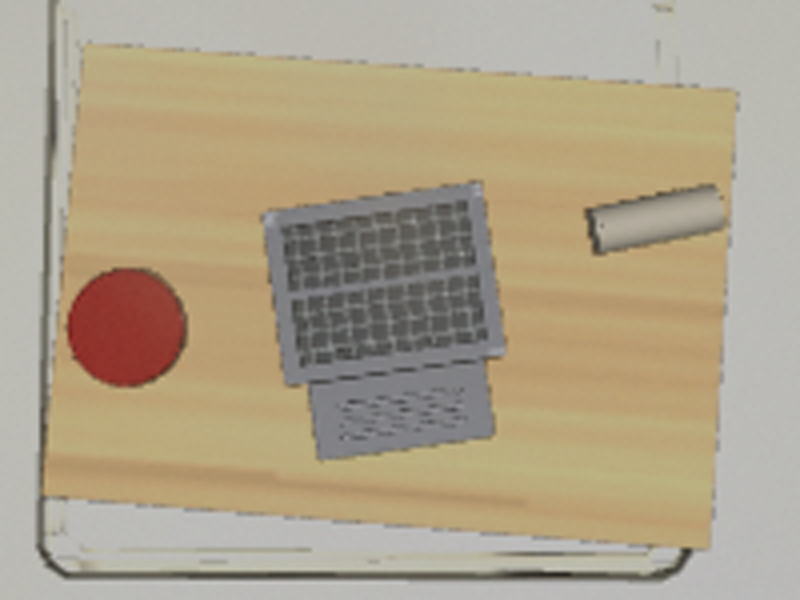

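View pics/s0.png

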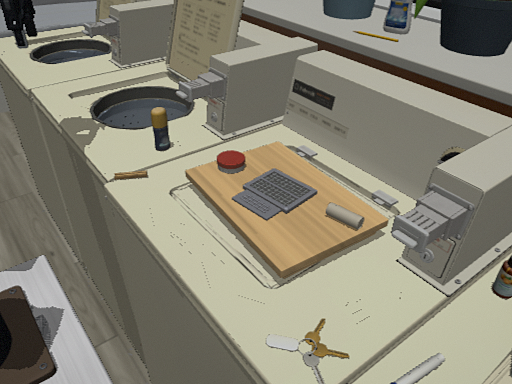

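The crop shows the stand corners (43,495), (708,549), (84,43), (737,90); the frame corners (264,214), (481,182), (506,353), (288,385); the grip end (319,460)-(495,436); the tin centre (127,327); and the roll (657,219). The scene view confirms free space over the stand.

```bash
cat >> h.py <<'E'
def ray(r,u,v,z):
    K=r['camera_matrix'];d=Rq(r['rotation'])@np.array([(u-K[0,2])/K[0,0],-(v-K[1,2])/K[1,1],-1]);o=np.array(r['xyz'])
    return (o+d*(z-o[2])/d[2])[:2]
def crop(r,cx,cy,z): return ray(r,175+(cx+.5)/4-.5,120+(cy+.5)/4-.5,z)
E
python3 - <<'E'
from h import *
r=dict(np.load('/tmp/t0.npz'))
f=lambda L,z: np.array([crop(r,*p,z) for p in L])
S=f([(43,495),(708,549),(84,43),(737,90)],.041)
ye=S[0]-S[1];print('stand',S.round(4),np.linalg.norm(ye),np.linalg.norm(S[2]-S[3]))
y=ye/np.linalg.norm(ye)+(S[2]-S[3])/np.linalg.norm(S[2]-S[3]);y/=np.linalg.norm(y);x=np.array([y[1],-y[0]]);E=(S[0]+S[1])/2
print('yaw',np.degrees(np.arctan2(x[1],x[0])),'edge',E)
F=f([(264,214),(481,182),(506,353),(288,385)],.049);G=f([(319,460),(495,436)],.046)
T=f([(127,327)],.064);C=f([(657,219)],.055)
loc=lambda P:np.stack([(P-E)@x,(P-E)@y],-1).round(4)
print('frame',F.round(4),loc(F),'grip',loc(G),'tin',loc(T),'coin',loc(C))
fy=F[0]-F[1]+F[3]-F[2];print('screen yaw',np.degrees(np.arctan2(-fy[0],fy[1])))
q=Rq(ctrl.get_state()['tcp_rot']);print(q.round(3))
np.savez('/tmp/stand.npz',E=E,x=x,y=y)
E
```

```text
stand [[ 0.4648  0.195 ]
 [ 0.4382 -0.1601]
 [ 0.7123  0.1776]
 [ 0.6856 -0.1796]] 0.35614468233379437 0.3582099849971955
yaw -4.286504201086812 edge [0.45149797 0.01743845]
frame [[ 0.6162  0.0768]
 [ 0.6337 -0.0401]
 [ 0.5415 -0.0531]
 [ 0.524   0.0632]] [[ 0.1598  0.0715]
 [ 0.186  -0.0437]
 [ 0.095  -0.0636]
 [ 0.0689  0.051 ]] grip [[ 0.0305  0.0314]
 [ 0.0506 -0.0611]] tin [[0.0922 0.1376]] coin [[ 0.1721 -0.1383]]
screen yaw 8.522830009497207
[[-0.893  0.451 -0.001]
 [ 0.451  0.893 -0.002]
 [ 0.    -0.002 -1.   ]]
```

```bash
python3 -m pendant '[{"dx":-5,"dy":-4,"twist":-8},{"dx":-10,"dy":-8,"twist":-16},{"dx":-15,"dy":-12,"twist":-22.5},{"dx":-20,"dy":-16,"twist":-22.5},{"dx":-25,"dy":-20,"twist":-22.5},{"dx":-30,"dy":-24,"twist":-22.5},{"dx":-34.7,"dy":-27.5,"twist":-22.5},{"dx":-34.7,"dy":-27.5,"twist":-22.5},{"dx":-34.7,"dy":-27.5,"twist":-22.5}]' 75 20
cat >> h.py <<'E'
def tgt(lx,ly,z):
    s=ctrl.get_state();D=np.load('/tmp/stand.npz');E,x,y=D['E'],D['x'],D['y']
    p=np.array(s['eef_pos']);R=Rq(s['tcp_rot']);w=np.append(E+lx*x+ly*y,z)
    ty=R[:2,1];print('local',((p[:2]-E)@x).round(4),((p[:2]-E)@y).round(4),'z',p[2].round(4),'yawerr',np.degrees(np.arctan2(ty@x,ty@y)).round(2),'shift cm',(R.T@(w-p)*100).round(2),'F',np.round(s['contact_force'],2))
E
python3 -c "
from h import *
tgt(.217,.014,.1)"
```

```text
local -0.1908 0.5719 z 0.2301 yawerr 22.52 shift cm [-59.04 -35.89  13.06] F [-0.92  0.38 -0.2 ]$[0]: bad value
```

The call was refused, so I'll give all four keys in each row.

```bash
python3 -m pendant '[{"dx":-5,"dy":-4,"dz":0,"twist":-8},{"dx":-10,"dy":-8,"dz":0,"twist":-16},{"dx":-15,"dy":-12,"dz":0,"twist":-22.5},{"dx":-20,"dy":-16,"dz":0,"twist":-22.5},{"dx":-25,"dy":-20,"dz":0,"twist":-22.5},{"dx":-30,"dy":-24,"dz":0,"twist":-22.5},{"dx":-34.7,"dy":-27.5,"dz":0,"twist":-22.5},{"dx":-34.7,"dy":-27.5,"dz":0,"twist":-22.5},{"dx":-34.7,"dy":-27.5,"dz":0,"twist":-22.5}]' 75 20
python3 -c "
from h import *
tgt(.217,.014,.1)"
```

```text
time: 1.23
eef_pos: [0.4898, 0.2005, 0.2309]
tcp_rot: [0.038, 0.999, 0.0, -0.001]
contact_force: [-0.9, 0.1, -0.2]
opening: 0.749
finger_force: 0.0
local 0.0245 0.1854 z 0.2309 yawerr 0.08 shift cm [-19.29 -17.12  13.06] F [-0.9   0.15 -0.19]
```

```bash
python3 -m pendant '[{"dx":-4.5,"dy":-4,"dz":0,"twist":0},{"dx":-9,"dy":-8,"dz":0,"twist":0},{"dx":-14,"dy":-12.5,"dz":0,"twist":0},{"dx":-19.3,"dy":-17.1,"dz":0,"twist":0},{"dx":-19.3,"dy":-17.1,"dz":5,"twist":0},{"dx":-19.3,"dy":-17.1,"dz":10,"twist":0},{"dx":-19.3,"dy":-17.1,"dz":15,"twist":0},{"dx":-19.3,"dy":-17.1,"dz":15,"twist":0},{"dx":-19.3,"dy":-17.1,"dz":15,"twist":0}]'
python3 - <<'E'
from h import *
tgt(.217,.014,.045)
r=snap('wrist','w1');cv2.imwrite('pics/w1b.png',cv2.resize(r['img'][:,:,::-1],(800,600)))
E
```

```text
time: 2.35
eef_pos: [0.6708, 0.017, 0.0833]
tcp_rot: [0.037, 0.999, -0.0, 0.001]
contact_force: [-0.2, -0.1, 0.6]
opening: 0.748
finger_force: 0.0
local 0.2188 0.0159 z 0.0833 yawerr -0.09 shift cm [ 0.19 -0.19  3.83] F [-0.2  -0.08  0.63]
```

View pics/w1b.png

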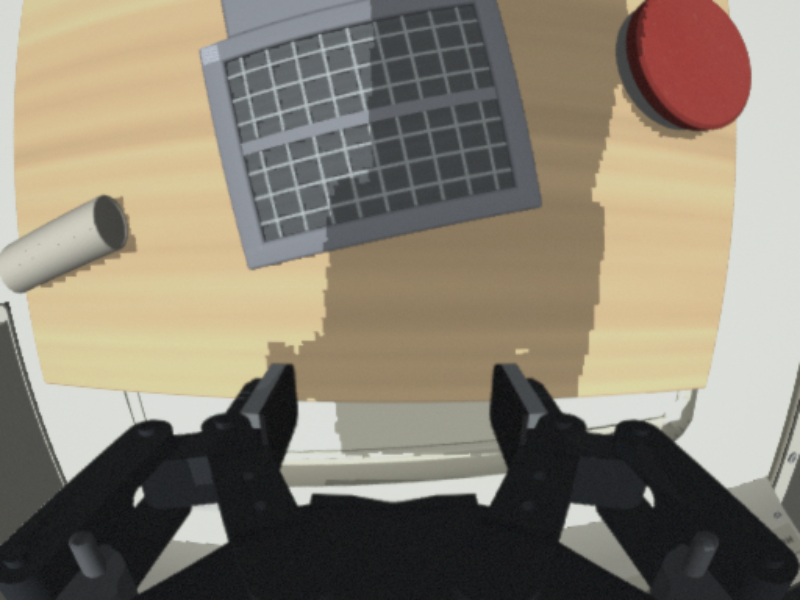

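The fingers hang behind the frame's rear side at (250,265)-(540,205). The roll at (70,245) and the tin at (690,65) are well clear. Next I descend with care.

```bash
python3 -m pendant '[{"dx":0,"dy":0,"dz":2,"twist":0},{"dx":0,"dy":0,"dz":4,"twist":0},{"dx":0,"dy":0,"dz":4.4,"twist":0},{"dx":0,"dy":0,"dz":4.4,"twist":0}]'
python3 -m pendant '[{"dx":0,"dy":0,"dz":0.15,"twist":0},{"dx":0,"dy":0,"dz":0.3,"twist":0},{"dx":0,"dy":0,"dz":0.3,"twist":0}]'
```

```text
time: 2.9
eef_pos: [0.6691, 0.0155, 0.0363]
tcp_rot: [0.038, 0.999, 0.0, -0.001]
contact_force: [0.6, -1.0, -0.1]
opening: 0.75
finger_force: 0.0
time: 3.28
eef_pos: [0.6698, 0.0155, 0.0346]
tcp_rot: [0.038, 0.999, -0.0, 0.0]
contact_force: [1.2, 0.7, -0.2]
opening: 0.754
finger_force: 0.0
```

```bash
python3 -m pendant '[{"dx":0,"dy":0,"dz":0.1,"twist":0},{"dx":0,"dy":0,"dz":0.2,"twist":0},{"dx":0,"dy":0,"dz":0.2,"twist":0}]'
python3 -m pendant '[{"dx":0,"dy":0,"dz":0.1,"twist":0},{"dx":0,"dy":0,"dz":0.2,"twist":0},{"dx":0,"dy":0,"dz":0.2,"twist":0}]'
```

```text
time: 3.65
eef_pos: [0.67, 0.0155, 0.034]
tcp_rot: [0.037, 0.999, -0.0, -0.0]
contact_force: [-3.0, 0.6, 6.7]
opening: 0.746
finger_force: 3.3
time: 4.03
eef_pos: [0.67, 0.0155, 0.0339]
tcp_rot: [0.037, 0.999, -0.0, -0.001]
contact_force: [-6.8, 0.3, 15.6]
opening: 0.75
finger_force: 7.2
```

```bash
python3 -m pendant '[{"dx":0,"dy":0,"dz":-0.7,"twist":0},{"dx":0,"dy":0,"dz":-0.7,"twist":0},{"dx":1.2,"dy":0,"dz":-0.7,"twist":0},{"dx":2.4,"dy":0,"dz":-0.7,"twist":0},{"dx":3.6,"dy":0,"dz":-0.7,"twist":0},{"dx":4.8,"dy":0,"dz":-0.7,"twist":0},{"dx":6,"dy":0,"dz":-0.7,"twist":0},{"dx":7.2,"dy":0,"dz":-0.7,"twist":0},{"dx":8.3,"dy":0,"dz":-0.7,"twist":0},{"dx":8.3,"dy":0,"dz":-0.7,"twist":0}]'
python3 - <<'E'
from h import *
tgt(.106,.014,.036)
r=snap('wrist','w2');r=snap('top','t2')
c=r['img'][120:270,175:375,::-1]; cv2.imwrite('pics/t2c.png',cv2.resize(cv2.convertScaleAbs(c,alpha=1.5),(800,600),interpolation=cv2.INTER_CUBIC))
E
```

```text
time: 5.28
eef_pos: [0.5859, 0.022, 0.0373]
tcp_rot: [0.038, 0.999, 0.0, -0.0]
contact_force: [-0.0, -1.0, 0.1]
opening: 0.748
finger_force: 0.0
local 0.1337 0.0146 z 0.0373 yawerr 0.02 shift cm [ 2.77 -0.06  0.13] F [-0.03 -0.98  0.14]
```

View pics/t2c.png

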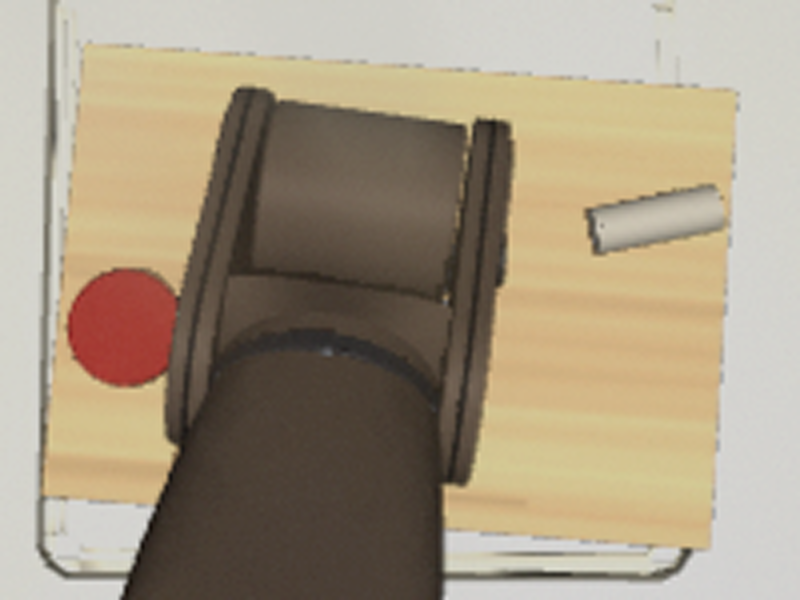

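View pics/w2.png

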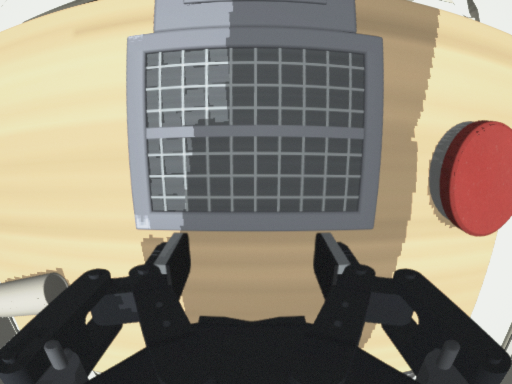

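The top view is blocked by the arm, but the tin and roll have not moved. In the wrist view the screen is now squared to the fingers, with rear corners (136,229) and (374,231) and front frame corners about (128,37) and (383,38). Converting these to stand coordinates:

```bash
cat >> h.py <<'E'
def wray(r,p,R,u,v,z):
    K=r['camera_matrix'];T=r['tool_from_camera'];a=(u-K[0,2])/K[0,0];b=(v-K[1,2])/K[1,1];t=np.hypot(a,b)
    d=np.array([np.sin(t)*a/t,-np.sin(t)*b/t,-np.cos(t)])
    o=p+R@T[:3,3];d=R@T[:3,:3]@d;w=(o+d*(z-o[2])/d[2])[:2]
    D=np.load('/tmp/stand.npz');return np.round([(w-D['E'])@D['x'],(w-D['E'])@D['y']],4)
E
python3 - <<'E'
from h import *
r=dict(np.load('/tmp/w2.npz'));s=ctrl.get_state();p=np.array(s['eef_pos']);R=Rq(s['tcp_rot'])
for q in [(136,229),(374,231),(128,37),(383,38)]: print(q,wray(r,p,R,*q,.049))
for q in [(155,30),(354,32)]: print('grip',q,wray(r,p,R,*q,.046))
E
```

```text
(136, 229) [ 0.1213 -0.0427]
(374, 231) [0.1226 0.0773]
(128, 37) [ 0.0276 -0.0421]
(383, 38) [0.0275 0.0769]
grip (155, 30) [ 0.0249 -0.0296]
grip (354, 32) [0.0256 0.0632]
```

```bash
python3 -m pendant '[{"dx":0.7,"dy":0,"dz":0,"twist":0},{"dx":1.4,"dy":0,"dz":0,"twist":0},{"dx":2.1,"dy":0,"dz":0,"twist":0},{"dx":2.6,"dy":0,"dz":0,"twist":0},{"dx":2.6,"dy":0,"dz":0,"twist":0},{"dx":2.6,"dy":0,"dz":0,"twist":0}]'
python3 -m pendant '[{"dx":-1,"dy":0,"dz":0,"twist":0},{"dx":-2,"dy":0,"dz":0,"twist":0},{"dx":-2,"dy":0,"dz":-5,"twist":0},{"dx":-2,"dy":0,"dz":-10,"twist":0},{"dx":1,"dy":0,"dz":-14,"twist":0},{"dx":4,"dy":0,"dz":-14,"twist":0},{"dx":4,"dy":0,"dz":-14,"twist":0},{"dx":4,"dy":0,"dz":-14,"twist":0}]'
python3 - <<'E'
from h import *
s=ctrl.get_state();np.savez('/tmp/p3.npz',p=s['eef_pos'],q=s['tcp_rot'])
tgt(.106,.014,.036)
r=snap('wrist','w3');cv2.imwrite('pics/w3b.png',cv2.resize(r['img'][:300,56:456,::-1],(800,600),interpolation=cv2.INTER_CUBIC))
E
```

```text
time: 6.12
eef_pos: [0.5604, 0.0238, 0.037]
tcp_rot: [0.038, 0.999, 0.0, -0.001]
contact_force: [1.0, 0.2, -0.1]
opening: 0.75
finger_force: 0.2
time: 7.12
eef_pos: [0.5218, 0.0266, 0.1771]
tcp_rot: [0.038, 0.999, -0.0, -0.0]
contact_force: [-0.6, -0.2, 0.7]
opening: 0.749
finger_force: 0.0
local 0.0694 0.0144 z 0.1771 yawerr 0.02 shift cm [-3.66 -0.04 14.11] F [-0.58 -0.19  0.73]
```

View pics/w3b.png

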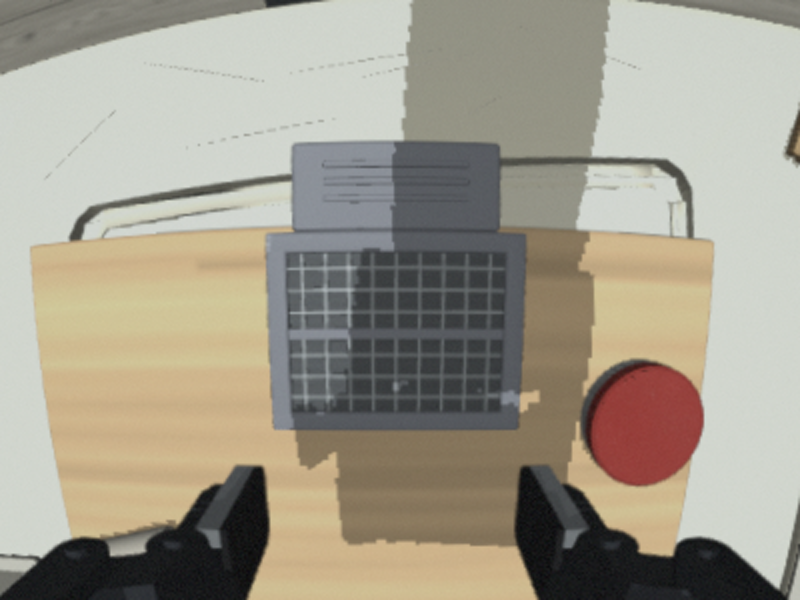

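The wrist view shows the grip wholly past the edge. The frame's front side, (268,234)-(525,234), sits just inside the stand edge, which reads about (262,231) and (530,229) beside the frame. Converting:

```bash
python3 - <<'E'
from h import *
r=dict(np.load('/tmp/w3.npz'));D=np.load('/tmp/p3.npz');p=D['p'];R=Rq(D['q'])
for n,q,z in [('edge',(32,246),.04),('edge',(262,231),.04),('edge',(530,229),.04),('edge',(712,240),.04),('front',(268,234),.049),('front',(525,234),.049),('rear',(274,429),.049),('rear',(519,429),.049),('tin',(647,424),.064)]: print(n,q,wray(r,p,R,56+(q[0]+.5)/2-.5,(q[1]+.5)/2-.5,z))
E
```

```text
edge (32, 246) [-0.0011 -0.1758]
edge (262, 231) [ 0.0002 -0.0461]
edge (530, 229) [-0.0008  0.0807]
edge (712, 240) [-0.0019  0.1802]
front (268, 234) [ 0.0018 -0.0414]
front (525, 234) [0.0017 0.0763]
rear (274, 429) [ 0.0954 -0.0423]
rear (519, 429) [0.0955 0.0774]
tin (647, 424) [0.0887 0.1388]
```

```bash
python3 -c "
from plant import ctrl
print(ctrl.sign_off())"
```

```text
the job is handed in; nothing more can be done
None
```

The job is handed in: by my last camera measurement the step lies about 2 mm inside the stand's edge and the grip is square to it within about 1 degree, with the tin and roll left where they were; no verdict came back.

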